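# Lay the control unit on the test jig

### The job

Two control units stand on edge on the plywood test jig. Push over the one with cooling ribs so that it lies flat on the board with its ribs up and its connector edge towards the contact bar, and push it along until that edge sits square and flush against the bar. Only push it with the fingers, never lift it, leave the smooth unit standing and everything else where it is.

Things in the scene. Friction and masses are not known exactly. Their poses are not given: they have to be found in the camera images.
- ribbed_unit: aluminium control unit, box 34 thick (x, ribs included), 110 wide (y), 104 tall (z), 0.25 to 0.5 kg, standing on edge on the jig board. Origin: centre of its underside as it stands, where z points up. x points from its ribbed face (9 cooling ribs) to its smooth back, and towards the contact bar within 5 degrees. Its top as it stands is the connector edge. It falls once leaned 18 degrees
- unit_middle (a point): centre of the ribbed unit's box, 52 above its underside
- unit_connector_edge (a point): centre of the ribbed unit's connector edge (a black connector strip), 104 along z from the underside
- plain_unit: a second control unit standing on the same board in the other lane: same height and width, 30 thick, smooth on both sides, no ribs. Origin at the centre of its underside, axes as for the ribbed one
- jig: test jig fixed to the bench: plywood board 300 (x) x 310 (y) x 12 thick, origin at the centre of its underside. x points to the contact bar, to the robot's left within 16 degrees. The bar is aluminium, 290 long across the board, 16 thick, 24 above the board, its face 115 along x from the origin. The units stand 85 either side of the middle line, either one on either side
- stop_face (a point): middle of the contact bar's face that looks along -x of the jig, halfway up the bar (12 above the board)
- relay: black relay cube, 26 x 26 x 26, loose on the jig board between the two units' lanes; origin under its centre
- spray_can: standing spray can, 52 across, 170 tall, left of the jig; origin under its centre
- tape: roll of black tape lying flat, 72 across, 19 high, left of the jig; origin under its centre
- screw_jar: jar, 60 across, 70 tall, left of the jig; origin under its centre
- multimeter: hand multimeter lying flat, 150 x 75 x 40, right of the jig; origin under its centre
- spanner: steel spanner lying flat, about 182 long, 26 wide at its ends, 7 high, right of the jig; origin under its centre
Things that resemble listed ones, but are neither listed nor needed, are in the scene too. What is shaped like the ribbed_unit but turquoise is not meant.

How it is judged:
By the outcome, as a careful person would: the job done as asked, in the order asked, and still so for the second after the job is handed in, with the robot touching nothing.
It also fails if it takes over 40 s, if anything falls off the work surface, if the arm or the gripper's body presses on something with over 40 N, if the wrist force passes 120 N, or if a joint passes its speed limit or range.

### The arm

A 6-joint arm with a two-finger parallel gripper is mounted at the origin on the work surface. World frame = base frame: x ahead of the robot, y to its left, z up, the work surface at z = 0. Lengths are in mm, angles in rad, forces in N, time in s.
With the tool pointing down it reaches from about 375 to 975 mm from the base axis. Payload 3.8 kg.
Tool frame: the origin (TCP) lies where the fingers leave the gripper's body, on its centre line; the fingertips stand 73 mm ahead of it and the grasp point (between the pads) lies 54 mm ahead of it (bot.tip_reach is the distance from the TCP to the fingertips, in mm); z points along the fingers, y is the line along which they close (so a half turn about z gives the same grasp; the last joint's range is limited). The gripper opens to 85 mm and grips with 20 to 120 N. Pads are 22 mm wide; open, the fingers measure 114 mm over their backs; the gripper's body (76 mm by 85 mm) begins 54 mm behind the grasp point. The pads swing forward as they close: fully open they stand 13 mm farther back than shut.
Start: joints at [1.084, 0.264, 1.604, -0, 1.274, -0.037], TCP at [293.477, 607.857, 303.88] pointing down, gripper open.
Joint ranges: [-2.63, 2.63], [-0.94, 2.18], [0.31, 2.57], [-1.31, 4.45], [0, 2.66], [-2.55, 2.55]. Speed limits (rad/s): [2.57, 2.57, 3.14, 3.14, 3.14, 3.14].

### API

Orientations are given as a unit quaternion [w, x, y, z].
In Python, from station import bot gives the robot as it stands.
- The arm moves only by the shell command python3 -m pendant 'ROWS' [FORCE]. ROWS is JSON, a list of rows, each an object of numbers: "dx", "dy", "dz": the shift along the tool's x, y, z in m; "ax", "ay", "az": the turn, a rotation vector about the tool's x, y, z in units of 5 degrees (1.0 is 5 degrees); "claw": the closure, from 0 (fully open) to 1 (shut). A call has 1 to 20 rows; each row is the pose to reach, as a shift and turn from the pose commanded when the call began, along the tool's axes at that moment; what a row does not reach only later rows make up. A row lasts 1/10 s, in which the tool goes at most 50 mm and 8.59 degrees, less where a joint would pass 70% of its speed; a pose out of reach is approached as far as the arm can. A call with a gripper value outside its range is refused whole. The fingers move at their own pace and stop on an object; FORCE is the grip in N (left out, the last holds). Time passes only in rows, so rows that repeat a pose let the fingers close. It gives the time, the measured TCP pose, the force, the opening and the grip force at its end, in the units of the state.
- bot.get_state(): the state, without advancing time (a new reading comes with each control period).
- bot.capture(name): name is "scene" or "top" or "wrist"; returns the picture (420x560x3 uint8, red, green, blue); there is no depth.
- bot.calibration(name): a dict with "fx", "fy", "cx", "cy" (pixels), "rvec" (rotation vector, rad) and "tvec" (3), from world to camera coordinates, as OpenCV has them. Camera axes: x right, y down, z forward; pixel columns grow to the right and rows downward; lengths in mm; the calibration is good to about 2 mm. A picture is of the moment at which its call begins: read the wrist's pose just before it. calibration takes no time and is no camera call; for the wrist camera it gives the pose at the moment of the call.
- bot.job_done(): hands the job in; it is judged then, once.
The state is a dict: "time_s": time; "q": joint angles; "joint_vel": joint speeds; "tau": joint torques, N m; "position": TCP position; "tcp_rot": TCP orientation; "contact_force": force on the tool from outside, world axes, zero at the start; "moment": the same for the moment, N m; "finger_gap": finger opening in mm; "grasp_force": force on a finger pad.
Only numpy, scipy, OpenCV 4.12 (cv2) and the standard library are available. Lean on these libraries where they do the work, as an engineer would, in place of code of your own. Each camera call takes 0.05 s, during which the arm holds its last target. There are 200 camera calls.

## Working session

There is one attempt and no reset: what is moved stays moved. The work goes in short steps, Python scripts to look and compute and a shell command to move; the robot and the scene stay as the last step left them, time stands still between calls to the robot, and variables do not carry over. Pictures are saved under pics/ and viewed, at most 10 in all, crops included, and the job is handed in when it is done.

```bash
mkdir -p pics; ls
python3 - <<'E'
from station import bot
import cv2
for n in("scene","top"):
    cv2.imwrite(f"pics/{n}0.png",bot.capture(n)[:,:,::-1]); print(n,bot.calibration(n))
s=bot.get_state(); print(s)
E
```

```text
pics
scene {'fx': 535.795965040235, 'fy': 535.795965040235, 'cx': 276.6107197448958, 'cy': 208.5287070855272, 'rvec': array([ 0.95515152,  2.26368736, -1.26298692]), 'tvec': array([ 348.48685002,  -88.4795266 , 1786.82278028])}
top {'fx': 390.0165561683548, 'fy': 390.0165561683548, 'cx': 281.71283515485607, 'cy': 207.02199732559535, 'rvec': array([ 2.13491698, -2.18523188,  0.10800709]), 'tvec': array([  17.2324818,  475.9559583, 1107.9319629])}
{'time_s': 0.1, 'q': array([ 1.08407062e+00,  2.64711599e-01,  1.60526117e+00,  5.28376089e-06,
        1.27366939e+00, -3.69205775e-02]), 'joint_vel': array([ 0.00014469, -0.00099219, -0.00157351, -0.00081565,  0.00178475,
       -0.00180504]), 'tau': array([ 1.61334447e-03, -5.16707933e+01, -3.68588233e+01, -1.16605411e-04,
        6.28967100e-03,  2.03884547e-06]), 'position': array([293.25635536, 607.3995112 , 302.65077003]), 'tcp_rot': array([-2.67687617e-04,  2.23012022e-01,  9.74815156e-01, -9.89172632e-04]), 'contact_force': array([-0.37919776,  0.17242623,  0.66897645]), 'moment': array([-0.00961198,  0.00836294,  0.0402711 ]), 'grasp_force': 0.0, 'finger_gap': 85.16641727220048}
```

View pics/scene0.png

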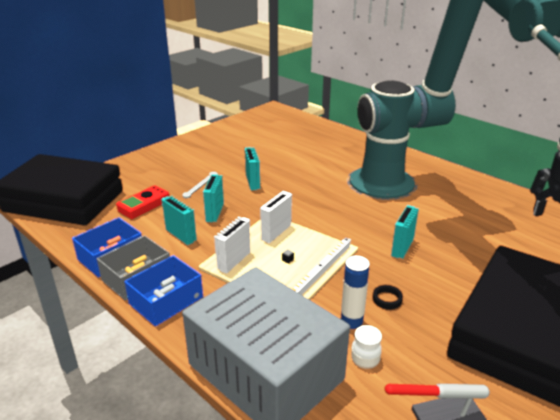

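View pics/top0.png

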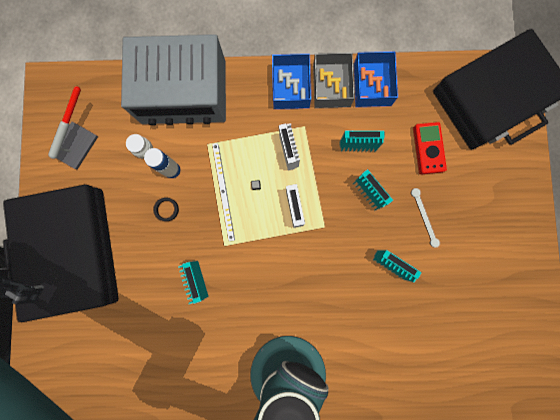

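The scene has one ribbed aluminium unit, at top (289,146) and scene (233,243). Its ribs face away from the bar. The candidates I reject are the plain aluminium unit at top (295,206) and the turquoise ones at top (362,140), (374,190), (400,265) and (193,282). The bar is at top (221,193) and the relay at (255,184). Next I'll check a close crop and measure.

```bash
cat > h.py <<'E'
from station import bot
import numpy as np, cv2
def ray(cal,uv,z):
    R=cv2.Rodrigues(cal["rvec"])[0]; t=cal["tvec"]
    K=np.array([[cal["fx"],0,cal["cx"]],[0,cal["fy"],cal["cy"]],[0,0,1]])
    uv=np.atleast_2d(np.float64(uv)); d=(R.T@np.linalg.inv(K)@np.c_[uv,np.ones(len(uv))].T).T
    c=-R.T@t; return c+d*((z-c[2])/d[:,2])[:,None]
def proj(cal,P):
    K=np.array([[cal["fx"],0,cal["cx"]],[0,cal["fy"],cal["cy"]],[0,0,1]])
    return cv2.projectPoints(np.float64(P).reshape(-1,1,3),cal["rvec"],cal["tvec"],K,None)[0][:,0]
E
python3 - <<'E'
from h import *
im=cv2.imread("pics/top0.png"); 
c=cv2.resize(im[115:255,200:335],None,fx=4.2,fy=4.2,interpolation=cv2.INTER_CUBIC); cv2.imwrite("pics/c1.png",c)
# board mask
hsv=cv2.cvtColor(im,cv2.COLOR_BGR2HSV); print(hsv[215,260],hsv[100,260],hsv[206,295])
m=cv2.inRange(hsv,(15,30,150),(35,130,255)); m[:115]=0;m[255:]=0;m[:,:195]=0;m[:,340:]=0
m=cv2.morphologyEx(m,cv2.MORPH_CLOSE,np.ones((5,5)))
ct=max(cv2.findContours(m,0,2)[0],key=cv2.contourArea)
r=cv2.boxPoints(cv2.minAreaRect(ct)); print(r); cal=bot.calibration("top"); print(ray(cal,r,12).round(1))
E
```

```text
[ 31  65 232] [ 15 168 185] [ 0  0 54]
[[205.16232 143.70358]
 [306.1674  125.18597]
 [324.87717 227.23917]
 [223.8721  245.75677]]
[[ 674.7  231.9   12. ]
 [ 724.   -73.    12. ]
 [ 415.3 -118.6   12. ]
 [ 368.2  177.6   12. ]]
```

View pics/c1.png

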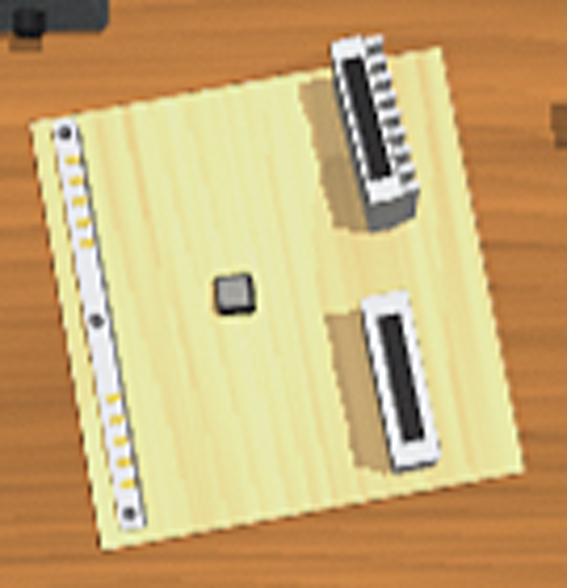

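The crop confirms it: the ribbed unit is the upper one, with its top from (331,43) to (417,190) and its ribs facing right. The plain unit is below it. The bar's inner edge runs from (76,123) to (145,525).

Run:
```python
from h import *
cal=bot.calibration("top")
f=lambda p,z: ray(cal,np.array([[200+u/4.2-.4,115+v/4.2-.4] for u,v in p]),z)
B=f([(30,122),(440,48),(524,467),(102,549)],12); print("board",B.round(0)[:,:2].tolist(),B.mean(0))
bar=f([(76,123),(145,525)],36); d=bar[0]-bar[1]; print("bar",bar.round(0),np.linalg.norm(d))
a=np.arctan2(d[1],d[0]); x=np.array([-np.sin(a),np.cos(a)]);y=np.array([-x[1],x[0]]); print("bar ang of jig x",np.degrees(np.arctan2(x[1],x[0])))
for e in((0,1),(3,2)): v=B[e[0]]-B[e[1]]; print(np.degrees(np.arctan2(v[1],v[0])),np.linalg.norm(v))
for e in((0,3),(1,2)): v=B[e[0]]-B[e[1]]; print(np.degrees(np.arctan2(-v[0]*-1,v[1])),np.degrees(np.arctan2(v[1],v[0]))+90,np.linalg.norm(v))
for n,p in(("rib",[(331,43),(382,38),(417,190),(366,200)]),("plain",[(363,296),(405,291),(440,460),(395,470)])):
    T=f(p,116); v=T[0]-T[3]; print(n,T.round(0)[:,:2].tolist(),T.mean(0).round(0),np.linalg.norm(v),"ang",np.degrees(np.arctan2(v[1],v[0]))+90)
    print(" along jig x to bar, from corners",[round(float((bar.mean(0)[:2]-t[:2])@x)) for t in T])
    print(" lateral vs board centre",round(float((T.mean(0)-B.mean(0))[:2]@y)))
print("relay",f([(237,293)],38))
s=bot.get_state();print(s["position"])
```

```text
board [[675.0, 227.0], [722.0, -67.0], [420.0, -117.0], [369.0, 178.0]] [546.31704788  54.9885421   12.        ]
bar [[666. 190.  36.]
 [385. 144.  36.]] 285.4013125070759
bar ang of jig x 99.22587592556397
99.02023795674232 298.3388093226323
99.65430237552646 298.97927127061126
80.76462391477668 99.23537608522332 309.28747596065574
80.64579857638176 99.35420142361824 305.9819033132958
rib [[693.0, 9.0], [696.0, -24.0], [594.0, -44.0], [588.0, -11.0]] [643. -17. 116.] 106.86829384412289 ang 100.95688019580521
 along jig x to bar, from corners [183, 216, 219, 186]
 lateral vs board centre -83
plain [[525.0, -8.0], [528.0, -35.0], [419.0, -54.0], [413.0, -25.0]] [472. -30. 116.] 113.43330236782934 ang 98.92603245195258
 along jig x to bar, from corners [172, 200, 201, 172]
 lateral vs board centre 88
relay [[542.76555464  78.9670815   38.        ]]
[293.25635536 607.3995112  302.65077003]
```

```bash
cat >> h.py <<'E'
from scipy.spatial.transform import Rotation as Ro
def delta(P,yaw):
    s=bot.get_state(); w,x,y,z=s["tcp_rot"]; R=Ro.from_quat([x,y,z,w])
    a=np.radians(yaw); X=np.array([np.cos(a),np.sin(a),0]); Z=np.array([0,0,-1.]); T=Ro.from_matrix(np.c_[X,np.cross(Z,X),Z])
    print("t",s["time_s"],"pos",s["position"].round(1),"F",s["contact_force"].round(1),"gap",s["finger_gap"],"tip",bot.tip_reach)
    print("d m",(R.inv().apply(np.array(P)-s["position"])/1000).round(4),"a",(np.degrees((R.inv()*T).as_rotvec())/5).round(3))
E
python3 -c "
from h import *
delta((657,-104,303),99.3)"
```

```text
t 0.1 pos [293.3 607.4 302.7] F [-0.4  0.2  0.7] gap 85.16641727220048 tip 72.6
d m [-6.369e-01 -4.825e-01  6.000e-04] a [-2.2000e-02  1.0000e-02  1.0986e+01]
```

```bash
python3 -m pendant '[{"dx":-0.637,"dy":-0.4825,"az":10.99,"claw":0.3},{"dx":-0.637,"dy":-0.4825,"az":10.99,"claw":0.3},{"dx":-0.637,"dy":-0.4825,"az":10.99,"claw":0.3},{"dx":-0.637,"dy":-0.4825,"az":10.99,"claw":0.3},{"dx":-0.637,"dy":-0.4825,"az":10.99,"claw":0.3},{"dx":-0.637,"dy":-0.4825,"az":10.99,"claw":0.3},{"dx":-0.637,"dy":-0.4825,"az":10.99,"claw":0.3},{"dx":-0.637,"dy":-0.4825,"az":10.99,"claw":0.3},{"dx":-0.637,"dy":-0.4825,"az":10.99,"claw":0.3},{"dx":-0.637,"dy":-0.4825,"az":10.99,"claw":0.3},{"dx":-0.637,"dy":-0.4825,"az":10.99,"claw":0.3},{"dx":-0.637,"dy":-0.4825,"az":10.99,"claw":0.3},{"dx":-0.637,"dy":-0.4825,"az":10.99,"claw":0.3},{"dx":-0.637,"dy":-0.4825,"az":10.99,"claw":0.3},{"dx":-0.637,"dy":-0.4825,"az":10.99,"claw":0.3},{"dx":-0.637,"dy":-0.4825,"az":10.99,"claw":0.3},{"dx":-0.637,"dy":-0.4825,"az":10.99,"claw":0.3},{"dx":-0.637,"dy":-0.4825,"az":10.99,"claw":0.3},{"dx":-0.637,"dy":-0.4825,"az":10.99,"claw":0.3},{"dx":-0.637,"dy":-0.4825,"az":10.99,"claw":0.3}]' 30
python3 - <<'E'
from h import *
delta((657,-104,163),99.3)
cv2.imwrite("pics/w1.png",bot.capture("wrist")[:,:,::-1])
E
```

```text
t 0.1 pos [293.3 607.4 302.7] F [-0.4  0.2  0.7] gap 85.16641727220048 tip 72.6
d m [-0.6369 -0.4822  0.1406] a [-2.2000e-02  1.0000e-02  1.0986e+01]$[0]: bad value
```

View pics/w1.png

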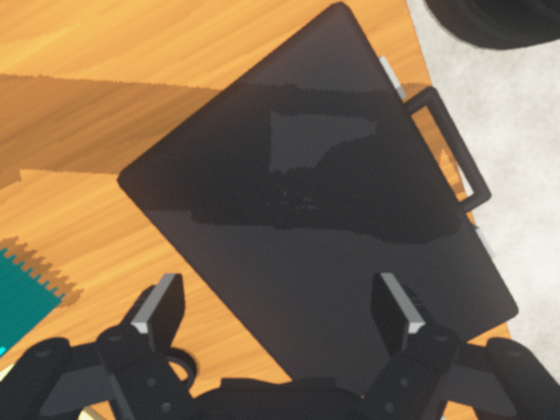

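The picture shows the arm still at its start pose, above the black case, because the call was refused. I'll try smaller values.

```bash
python3 -m pendant '[{"dx":-0.05,"dy":-0.04,"dz":0,"ax":0,"ay":0,"az":1,"claw":0.3},{"dx":-0.1,"dy":-0.075,"dz":0,"ax":0,"ay":0,"az":2,"claw":0.3}]' 30;  python3 -m pendant '[{"dx":-0.3,"dy":-0.2,"az":8,"claw":0.3},{"dx":-0.3,"dy":-0.2,"az":8,"claw":0.3},{"dx":-0.3,"dy":-0.2,"az":8,"claw":0.3},{"dx":-0.3,"dy":-0.2,"az":8,"claw":0.3},{"dx":-0.3,"dy":-0.2,"az":8,"claw":0.3},{"dx":-0.3,"dy":-0.2,"az":8,"claw":0.3},{"dx":-0.3,"dy":-0.2,"az":8,"claw":0.3},{"dx":-0.3,"dy":-0.2,"az":8,"claw":0.3}]'; python3 -c "
from h import *
delta((657,-104,303),99.3)"
```

```text
time_s: 0.35
position: [338.4, 518.5, 302.9]
tcp_rot: [-0.0, 0.307, 0.952, -0.001]
contact_force: [1.2, 0.3, -0.3]
finger_gap: 60.5
grasp_force: 0.0
t 0.35 pos [338.4 518.5 302.9] F [ 1.2  0.3 -0.3] gap 60.46785741588432 tip 72.6
d m [-6.225e-01 -3.185e-01  4.000e-04] a [-1.300e-02  7.000e-03  8.981e+00]$[0]: bad value
```

```bash
python3 -m pendant '[{"dx":-0.05,"dy":-0.025,"az":1.5},{"dx":-0.1,"dy":-0.05,"az":3},{"dx":-0.15,"dy":-0.08,"az":4.5},{"dx":-0.19,"dy":-0.1,"az":6},{"dx":-0.24,"dy":-0.12,"az":7.5},{"dx":-0.29,"dy":-0.15,"az":9},{"dx":-0.33,"dy":-0.17,"az":9},{"dx":-0.38,"dy":-0.19,"az":9},{"dx":-0.43,"dy":-0.22,"az":9},{"dx":-0.48,"dy":-0.24,"az":9},{"dx":-0.52,"dy":-0.27,"az":9},{"dx":-0.57,"dy":-0.29,"az":9},{"dx":-0.6225,"dy":-0.3185,"az":9},{"dx":-0.6225,"dy":-0.3185,"az":9}]' ; python3 -c "
from h import *
delta((657,-104,163),99.3)"
```

```text
t 0.35 pos [338.4 518.5 302.9] F [ 1.2  0.3 -0.3] gap 60.46785741588432 tip 72.6
d m [-0.6224 -0.3184  0.1404] a [-1.300e-02  7.000e-03  8.981e+00]$[0]: bad value
```

All seven keys appear to be required in each row.

```bash
python3 -m pendant '[{"dx":-0.622,"dy":-0.318,"dz":0,"ax":0,"ay":0,"az":9,"claw":0.3},{"dx":-0.622,"dy":-0.318,"dz":0,"ax":0,"ay":0,"az":9,"claw":0.3},{"dx":-0.622,"dy":-0.318,"dz":0,"ax":0,"ay":0,"az":9,"claw":0.3},{"dx":-0.622,"dy":-0.318,"dz":0,"ax":0,"ay":0,"az":9,"claw":0.3},{"dx":-0.622,"dy":-0.318,"dz":0,"ax":0,"ay":0,"az":9,"claw":0.3},{"dx":-0.622,"dy":-0.318,"dz":0,"ax":0,"ay":0,"az":9,"claw":0.3},{"dx":-0.622,"dy":-0.318,"dz":0,"ax":0,"ay":0,"az":9,"claw":0.3},{"dx":-0.622,"dy":-0.318,"dz":0,"ax":0,"ay":0,"az":9,"claw":0.3},{"dx":-0.622,"dy":-0.318,"dz":0,"ax":0,"ay":0,"az":9,"claw":0.3},{"dx":-0.622,"dy":-0.318,"dz":0,"ax":0,"ay":0,"az":9,"claw":0.3},{"dx":-0.622,"dy":-0.318,"dz":0,"ax":0,"ay":0,"az":9,"claw":0.3},{"dx":-0.622,"dy":-0.318,"dz":0,"ax":0,"ay":0,"az":9,"claw":0.3},{"dx":-0.622,"dy":-0.318,"dz":0,"ax":0,"ay":0,"az":9,"claw":0.3},{"dx":-0.622,"dy":-0.318,"dz":0,"ax":0,"ay":0,"az":9,"claw":0.3},{"dx":-0.622,"dy":-0.318,"dz":0,"ax":0,"ay":0,"az":9,"claw":0.3},{"dx":-0.622,"dy":-0.318,"dz":0,"ax":0,"ay":0,"az":9,"claw":0.3}]' 30
python3 - <<'E'
from h import *
delta((657,-104,163),99.3)
cv2.imwrite("pics/w2.png",bot.capture("wrist")[:,:,::-1])
E
```

```text
time_s: 1.95
position: [657.7, -104.0, 302.9]
tcp_rot: [-0.001, 0.649, 0.761, -0.0]
contact_force: [-0.1, -0.1, 0.7]
finger_gap: 59.7
grasp_force: 0.0
t 1.95 pos [ 657.7 -104.   302.9] F [-0.1 -0.1  0.7] gap 59.719124705090344 tip 72.6
d m [-0.     -0.0004  0.1399] a [-0.017 -0.011 -0.043]
```

View pics/w2.png

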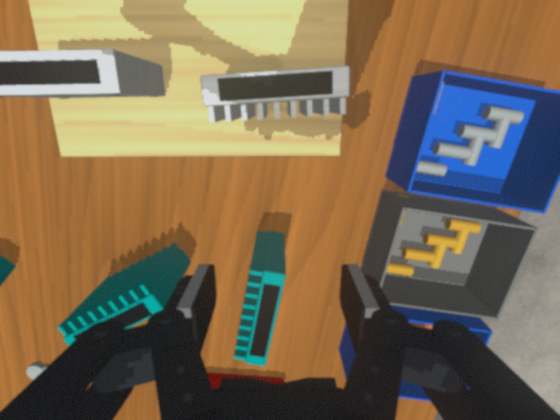

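The wrist view shows the ribbed unit's top from (202,79) to (350,66), centred under the fingers. A turquoise unit stands behind it at about (258,320), so I'll check where that is before descending.

Run:
```python
from h import *
cal=bot.calibration("wrist"); s=bot.get_state()
ps=ray(cal,[(202,79),(350,66),(208,122),(347,112)],116); print("rib",ps.round(1)[:,:2].tolist())
print("ang",np.degrees(np.arctan2(*(ps[1]-ps[0])[1::-1]))+90,np.degrees(np.arctan2(*(ps[3]-ps[2])[1::-1]))+90)
print("board edge",ray(cal,[(60,156),(340,156)],12).round(1).tolist())
print("turq",ray(cal,[(250,270),(285,275),(264,364),(235,358)],104).round(0)[:,:2].tolist())
print("turq2",ray(cal,[(62,328),(150,290),(165,312),(70,343)],104).round(0)[:,:2].tolist())
c=ray(cal,[(350,66)],116); print(s["position"])
```

```text
rib [[587.4, -15.3], [692.3, 10.4], [594.6, -44.9], [697.4, -21.0]]
ang 103.74961724327756 103.09035376664106
board edge [[415.5, -116.3, 12.0], [721.3, -67.1, 12.0]]
turq [[643.0, -172.0], [676.0, -172.0], [671.0, -277.0], [641.0, -274.0]]
turq2 [[468.0, -265.0], [552.0, -208.0], [567.0, -230.0], [475.0, -282.0]]
[ 657.33657365 -102.81633589  303.09169925]
```

```bash
python3 -m pendant '[{"dx":0,"dy":0.004,"dz":0.05,"ax":0,"ay":0,"az":-0.8,"claw":0.3},{"dx":0,"dy":0.004,"dz":0.1,"ax":0,"ay":0,"az":-0.8,"claw":0.3},{"dx":0,"dy":0.004,"dz":0.14,"ax":0,"ay":0,"az":-0.8,"claw":0.3},{"dx":0,"dy":0.004,"dz":0.14,"ax":0,"ay":0,"az":-0.8,"claw":0.3},{"dx":0,"dy":0.004,"dz":0.14,"ax":0,"ay":0,"az":-0.8,"claw":0.3}]'; python3 -m pendant '[{"dx":0.02,"dy":0,"dz":0,"ax":0,"ay":0,"az":0,"claw":0.3},{"dx":0.04,"dy":0,"dz":0,"ax":0,"ay":0,"az":0,"claw":0.3},{"dx":0.05,"dy":0,"dz":0,"ax":0,"ay":0,"az":0,"claw":0.3},{"dx":0.056,"dy":0,"dz":0,"ax":0,"ay":0,"az":0,"claw":0.3},{"dx":0.062,"dy":0,"dz":0,"ax":0,"ay":0,"az":0,"claw":0.3},{"dx":0.066,"dy":0,"dz":0,"ax":0,"ay":0,"az":0,"claw":0.3},{"dx":0.07,"dy":0,"dz":0,"ax":0,"ay":0,"az":0,"claw":0.3},{"dx":0.074,"dy":0,"dz":0,"ax":0,"ay":0,"az":0,"claw":0.3}]'
python3 - <<'E'
from h import *
delta((640,-20,163),103.3)
a=bot.capture("wrist"); b=bot.capture("top")[115:255,180:335]
b=cv2.resize(b,None,fx=3,fy=3); b=cv2.copyMakeBorder(b,0,0,0,0,0)
cv2.imwrite("pics/w3.png",np.hstack([cv2.resize(a,(420,315)),cv2.resize(b,(349,315))])[:,:,::-1])
E
```

```text
time_s: 2.5
position: [661.0, -100.6, 163.8]
tcp_rot: [-0.001, 0.62, 0.784, -0.0]
contact_force: [0.7, 0.4, 0.7]
finger_gap: 60.0
grasp_force: 0.0
time_s: 3.3
position: [644.7, -30.2, 163.8]
tcp_rot: [-0.0, 0.621, 0.784, -0.0]
contact_force: [-0.2, -0.5, 1.1]
finger_gap: 59.7
grasp_force: 0.3
t 3.3 pos [644.7 -30.2 163.8] F [-0.2 -0.5  1.1] gap 59.730172564435016 tip 72.6
d m [ 0.011  -0.0023  0.0008] a [-0.002 -0.    -0.02 ]
```

View pics/w3.png

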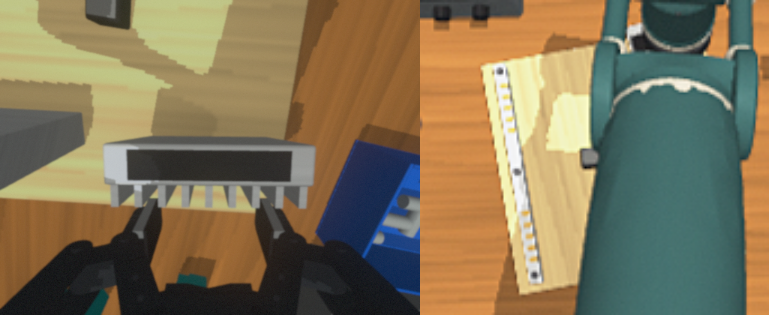

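The wrist view shows the fingertips at the ribs, at about (150,205) and (265,205), with the unit still standing. The push continues slowly.

```bash
python3 -m pendant '[{"dx":0.004,"dy":0,"dz":0,"ax":0,"ay":0,"az":0,"claw":0.3},{"dx":0.008,"dy":0,"dz":0,"ax":0,"ay":0,"az":0,"claw":0.3},{"dx":0.012,"dy":0,"dz":0,"ax":0,"ay":0,"az":0,"claw":0.3},{"dx":0.016,"dy":0,"dz":0,"ax":0,"ay":0,"az":0,"claw":0.3},{"dx":0.02,"dy":0,"dz":0,"ax":0,"ay":0,"az":0,"claw":0.3},{"dx":0.024,"dy":0,"dz":0,"ax":0,"ay":0,"az":0,"claw":0.3},{"dx":0.028,"dy":0,"dz":0,"ax":0,"ay":0,"az":0,"claw":0.3},{"dx":0.032,"dy":0,"dz":0,"ax":0,"ay":0,"az":0,"claw":0.3},{"dx":0.032,"dy":0,"dz":0,"ax":0,"ay":0,"az":0,"claw":0.3},{"dx":0.032,"dy":0,"dz":0,"ax":0,"ay":0,"az":0,"claw":0.3},{"dx":0.032,"dy":0,"dz":0,"ax":0,"ay":0,"az":0,"claw":0.3}]'
python3 - <<'E'
from h import *
a=bot.capture("wrist")
cv2.imwrite("pics/w4.png",a[:,:,::-1])
E
```

```text
time_s: 4.5
position: [637.5, 1.0, 163.9]
tcp_rot: [0.0, 0.621, 0.784, 0.0]
contact_force: [-0.1, -0.7, -0.1]
finger_gap: 59.8
grasp_force: 0.0
```

View pics/w4.png

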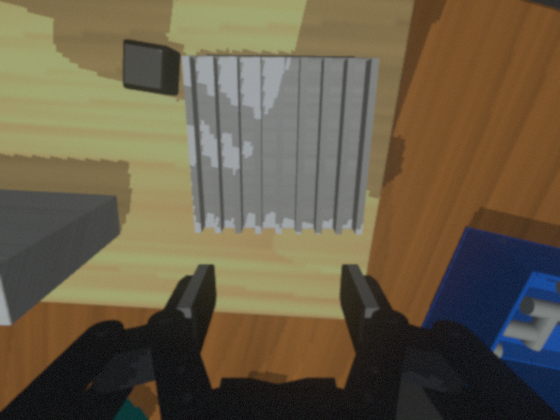

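It fell flat with its ribs up. The unit spans (182,57), (378,60), (363,233) and (197,233), and the relay is close by at (150,68). I'll measure the clearance between them.

Run:
```python
from h import *
cal=bot.calibration("wrist"); a=np.radians(99.25); X=np.array([np.cos(a),np.sin(a)]);Y=np.array([-X[1],X[0]])
O=np.array([525.5,167])  # mid of bar edge
def j(n,uv,z):
    P=ray(cal,uv,z)[:,:2]; print(n,P.round(0).tolist(),"jig x rel bar / y:",np.c_[(P-O)@X,(P-O)@Y].round(0).tolist()); return P
u=j("unit FL FR RR RL",[(182,57),(378,60),(363,233),(197,233)],46)
for p,q in((0,1),(3,2)): print(np.degrees(np.arctan2(*(u[q]-u[p])[1::-1]))+90)
j("relay top",[(124,40),(162,47),(180,56),(178,97),(125,87)],[38][0])
delta((640,-20,163),99.3)
```

```text
unit FL FR RR RL [[566.0, 91.0], [666.0, 113.0], [689.0, 17.0], [588.0, -6.0]] jig x rel bar / y: [[-82.0, -27.0], [-76.0, -130.0], [-174.0, -137.0], [-181.0, -34.0]]
102.36271349176884
103.20576206586068
relay top [[532.0, 92.0], [552.0, 93.0], [562.0, 91.0], [564.0, 70.0], [534.0, 68.0]] jig x rel bar / y: [[-75.0, 6.0], [-77.0, -14.0], [-81.0, -24.0], [-102.0, -22.0], [-99.0, 7.0]]
t 4.55 pos [637.5   0.9 163.9] F [ 0.8 -1.1  0.4] gap 59.726424979353794 tip 72.6
d m [-0.0209 -0.0023  0.0009] a [0.    0.001 0.783]
```

```bash
python3 -c "
from h import *
delta((643.9,-43.7,92),99.3)"; python3 -m pendant '[{"dx":-0.045,"dy":-0.004,"dz":0,"ax":0,"ay":0,"az":0.8,"claw":0.3},{"dx":-0.045,"dy":-0.004,"dz":0,"ax":0,"ay":0,"az":0.8,"claw":0.3},{"dx":-0.045,"dy":-0.004,"dz":0.03,"ax":0,"ay":0,"az":0.8,"claw":0.3},{"dx":-0.045,"dy":-0.004,"dz":0.055,"ax":0,"ay":0,"az":0.8,"claw":0.3},{"dx":-0.045,"dy":-0.004,"dz":0.072,"ax":0,"ay":0,"az":0.8,"claw":0.3},{"dx":-0.045,"dy":-0.004,"dz":0.072,"ax":0,"ay":0,"az":0.8,"claw":0.3}]';python3 -c "
from h import *
delta((643.9,-43.7,92),99.3)"
```

```text
t 4.55 pos [637.5   0.9 163.9] F [ 0.8 -1.1  0.4] gap 59.726424979353794 tip 72.6
d m [-0.0449 -0.0039  0.0719] a [0.    0.001 0.783]
time_s: 5.15
position: [641.4, -43.3, 88.5]
tcp_rot: [-0.003, 0.648, 0.762, -0.002]
contact_force: [-0.2, -0.3, -0.1]
finger_gap: 59.7
grasp_force: 0.0
t 5.15 pos [641.4 -43.3  88.5] F [-0.2 -0.3 -0.1] gap 59.690558394300304 tip 72.6
d m [-0.0007  0.0024 -0.0035] a [-0.069 -0.019 -0.014]
```

```bash
python3 -m pendant '[{"dx":0.01,"dy":0.002,"dz":-0.003,"ax":0,"ay":0,"az":0,"claw":0.3},{"dx":0.02,"dy":0.002,"dz":-0.003,"ax":0,"ay":0,"az":0,"claw":0.3},{"dx":0.026,"dy":0.002,"dz":-0.003,"ax":0,"ay":0,"az":0,"claw":0.3},{"dx":0.031,"dy":0.002,"dz":-0.003,"ax":0,"ay":0,"az":0,"claw":0.3},{"dx":0.036,"dy":0.002,"dz":-0.003,"ax":0,"ay":0,"az":0,"claw":0.3},{"dx":0.041,"dy":0.002,"dz":-0.003,"ax":0,"ay":0,"az":0,"claw":0.3},{"dx":0.046,"dy":0.002,"dz":-0.003,"ax":0,"ay":0,"az":0,"claw":0.3},{"dx":0.051,"dy":0.002,"dz":-0.003,"ax":0,"ay":0,"az":0,"claw":0.3},{"dx":0.056,"dy":0.002,"dz":-0.003,"ax":0,"ay":0,"az":0,"claw":0.3},{"dx":0.061,"dy":0.002,"dz":-0.003,"ax":0,"ay":0,"az":0,"claw":0.3},{"dx":0.066,"dy":0.002,"dz":-0.003,"ax":0,"ay":0,"az":0,"claw":0.3},{"dx":0.07,"dy":0.002,"dz":-0.003,"ax":0,"ay":0,"az":0,"claw":0.3}]'
python3 - <<'E'
from h import *
cv2.imwrite("pics/w5.png",bot.capture("wrist")[:,:,::-1])
E
```

```text
time_s: 6.35
position: [635.4, 25.4, 95.8]
tcp_rot: [0.001, 0.648, 0.762, 0.0]
contact_force: [0.6, -5.0, 3.2]
finger_gap: 59.6
grasp_force: 2.7
```

View pics/w5.png

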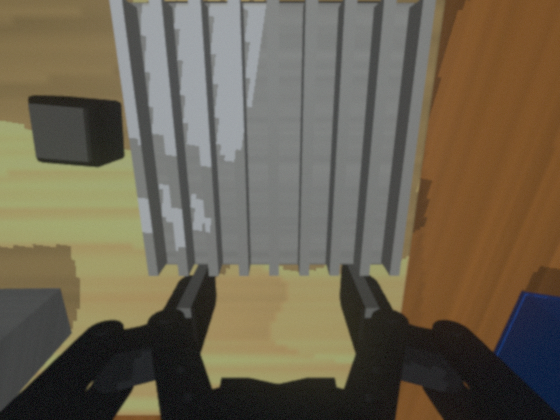

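The unit is now square to the fingers, with its rear edge at row 270. The relay at (75,130) is clear of its left side. About 42 mm remain.

```bash
python3 -m pendant '[{"dx":0.005,"dy":0,"dz":0,"ax":0,"ay":0,"az":0,"claw":0.3},{"dx":0.01,"dy":0,"dz":0,"ax":0,"ay":0,"az":0,"claw":0.3},{"dx":0.015,"dy":0,"dz":0,"ax":0,"ay":0,"az":0,"claw":0.3},{"dx":0.02,"dy":0,"dz":0,"ax":0,"ay":0,"az":0,"claw":0.3},{"dx":0.025,"dy":0,"dz":0,"ax":0,"ay":0,"az":0,"claw":0.3},{"dx":0.03,"dy":0,"dz":0,"ax":0,"ay":0,"az":0,"claw":0.3},{"dx":0.034,"dy":0,"dz":0,"ax":0,"ay":0,"az":0,"claw":0.3},{"dx":0.037,"dy":0,"dz":0,"ax":0,"ay":0,"az":0,"claw":0.3},{"dx":0.037,"dy":0,"dz":0,"ax":0,"ay":0,"az":0,"claw":0.3}]';python3 -m pendant '[{"dx":0.001,"dy":0,"dz":0,"ax":0,"ay":0,"az":0,"claw":0.3},{"dx":0.002,"dy":0,"dz":0,"ax":0,"ay":0,"az":0,"claw":0.3},{"dx":0.003,"dy":0,"dz":0,"ax":0,"ay":0,"az":0,"claw":0.3}]'; python3 -m pendant '[{"dx":0.001,"dy":0,"dz":0,"ax":0,"ay":0,"az":0,"claw":0.3},{"dx":0.002,"dy":0,"dz":0,"ax":0,"ay":0,"az":0,"claw":0.3}]'
python3 - <<'E'
from h import *
s=bot.get_state(); p=s["position"][:2]-[525.5,167]; print(p@[-.1607,.987],s["contact_force"])
E
```

```text
time_s: 7.3
position: [629.3, 62.3, 95.6]
tcp_rot: [0.001, 0.648, 0.762, 0.001]
contact_force: [1.2, -4.0, 1.8]
finger_gap: 59.8
grasp_force: 1.9
time_s: 7.6
position: [628.8, 64.6, 95.5]
tcp_rot: [0.001, 0.648, 0.762, 0.0]
contact_force: [1.3, -5.5, 4.3]
finger_gap: 60.1
grasp_force: 3.0
time_s: 7.8
position: [628.5, 66.5, 95.5]
tcp_rot: [0.001, 0.648, 0.762, 0.0]
contact_force: [0.8, -6.1, 4.5]
finger_gap: 59.7
grasp_force: 3.0
-115.70093235865333 [ 0.7755859  -6.10431205  4.46530443]
```

Front of the fingers is at about -105 mm from the bar, so contact is near. I'll continue in millimetre steps, watching the force.

```bash
python3 -m pendant '[{"dx":0.001,"dy":0,"dz":0,"ax":0,"ay":0,"az":0,"claw":0.3},{"dx":0.002,"dy":0,"dz":0,"ax":0,"ay":0,"az":0,"claw":0.3}]' | grep -E "posi|contact"; python3 -m pendant '[{"dx":0.001,"dy":0,"dz":0,"ax":0,"ay":0,"az":0,"claw":0.3},{"dx":0.002,"dy":0,"dz":0,"ax":0,"ay":0,"az":0,"claw":0.3}]'| grep -E "posi|contact"
python3 - <<'E'
from h import *
cv2.imwrite("pics/s6.png",cv2.resize(bot.capture("scene")[200:330,190:370],None,fx=4,fy=4,interpolation=cv2.INTER_CUBIC)[:,:,::-1])
E
```

```text
position: [628.2, 68.4, 95.5]
contact_force: [1.0, -10.5, 4.7]
position: [628.1, 68.6, 95.5]
contact_force: [1.1, -16.6, 4.1]
```

View pics/s6.png

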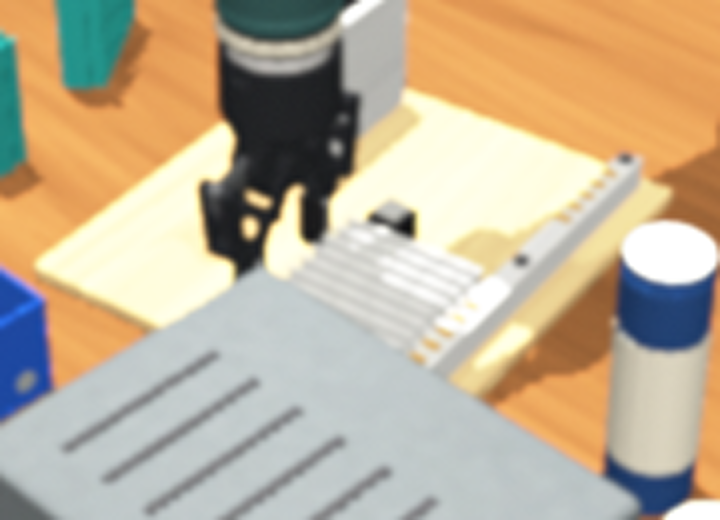

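The unit lies against the bar with its front edge at about (415,355) to (500,290). The relay is undisturbed, and the force rises while the position has stopped. I'll press slightly, back off and look from above.

```bash
python3 -m pendant '[{"dx":0.001,"dy":0,"dz":0,"ax":0,"ay":0,"az":0,"claw":0.3},{"dx":0.003,"dy":0,"dz":0,"ax":0,"ay":0,"az":0,"claw":0.3},{"dx":0.003,"dy":0,"dz":0,"ax":0,"ay":0,"az":0,"claw":0.3}]' | grep -E "posi|contact"; python3 -m pendant '[{"dx":-0.01,"dy":0,"dz":0,"ax":0,"ay":0,"az":0,"claw":0.3},{"dx":-0.03,"dy":0,"dz":0,"ax":0,"ay":0,"az":0,"claw":0.3},{"dx":-0.04,"dy":0,"dz":-0.04,"ax":0,"ay":0,"az":0,"claw":0.3},{"dx":-0.04,"dy":0,"dz":-0.09,"ax":0,"ay":0,"az":0,"claw":0.3},{"dx":-0.04,"dy":0,"dz":-0.14,"ax":0,"ay":0,"az":0,"claw":0.3},{"dx":-0.04,"dy":0,"dz":-0.18,"ax":0,"ay":0,"az":0,"claw":0.3},{"dx":-0.04,"dy":0,"dz":-0.2,"ax":0,"ay":0,"az":0,"claw":0.3},{"dx":-0.02,"dy":0,"dz":-0.2,"ax":0,"ay":0,"az":0,"claw":0.3},{"dx":-0.02,"dy":0,"dz":-0.2,"ax":0,"ay":0,"az":0,"claw":0.3}]'
python3 - <<'E'
from h import *
cv2.imwrite("pics/w7.png",bot.capture("wrist")[:,:,::-1])
E
```

```text
position: [628.1, 68.9, 95.6]
contact_force: [3.2, -22.4, 3.9]
time_s: 9.45
position: [629.5, 56.6, 295.4]
tcp_rot: [-0.001, 0.647, 0.762, 0.001]
contact_force: [0.1, -0.5, -0.1]
finger_gap: 60.0
grasp_force: 0.0
```

View pics/w7.png

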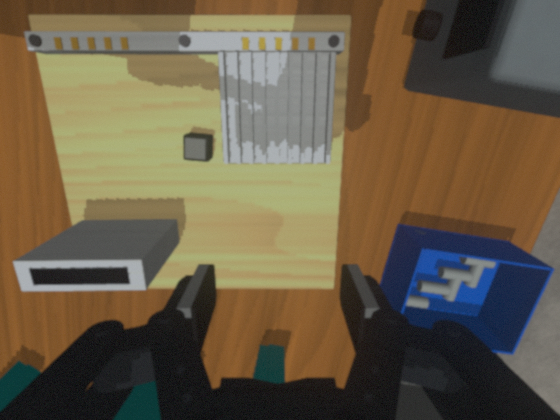

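The picture shows the unit lying square against the bar: bar face at row 52, rear edge level at row 163 from (224,163) to (332,163). The relay at (198,147) is clear and the plain unit is standing. A quick numeric check, then I'll hand in.

Run:
```python
from h import *
cal=bot.calibration("wrist")
b=ray(cal,[(38,53),(342,51)],36)[:,:2]; r=ray(cal,[(224,163),(331,163)],46)[:,:2]
ang=lambda v:np.degrees(np.arctan2(v[1],v[0]))+90
n=(b[1]-b[0])/np.linalg.norm(b[1]-b[0]); N=np.array([-n[1],n[0]])
print(ang(b[1]-b[0]),ang(r[1]-r[0]),(b[0]-r)@N)
print("relay",ray(cal,[(195,148)],38))
print(bot.job_done())
```

```text
99.59729706513559 99.30492228519738 [100.20005018 100.73501681]
relay [[542.2599295   80.44133029  38.        ]]
the job is handed in; nothing more can be done
None
```

The ribbed unit lies flat, ribs up, with its connector edge against the contact bar and square to it within measurement error (about 0.3°). The plain unit still stands, the relay is within about 2 mm of its original position, and the job was handed in at about 9.5 s.

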